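# Unstack the sample pieces into their nests

### The job

Take the stack of four sample pieces apart and set each one in the shallow nest made to its outline: the long offcut, the short offcut, the square block and the steel bar each lying flat inside the rim of its own nest. Set them down gently rather than dropping them, and leave the vial and the roll of masking tape where they are.

Things in the scene. Friction and masses are not known exactly. Their poses are not given: they have to be found in the camera images.
- long_offcut_centre (a point): Centre (half-way up) of the long pale wood offcut, 85 mm long (its own y), 40 mm wide (x), 18 mm high (z). The bottom piece of the stack. At the start all four pieces are stacked flat on one another at one spot on the bench, from the bottom: long offcut, short offcut (turned crosswise to it), square block, steel bar (crosswise to the short offcut); each is turned by up to about 15 degrees from square.
- short_offcut_centre (a point): Centre (half-way up) of the short pale wood offcut, 60 mm long (its own y), 34 mm wide (x), 26 mm high (z). Second from the bottom.
- square_block_centre (a point): Centre (half-way up) of the small square sample block with a drilled hole, 30 x 30 mm, 12 mm high (z). Third from the bottom, under the bar.
- steel_bar_centre (a point): Centre (half-way up) of the square steel bar, 78 mm long (its own y), 12 x 12 mm in section. On top of the stack. Of the equipment round the work, keep clear of a wooden post 0.17 m high that stands left of the work, and of a desk lamp whose shade hangs ahead and left of the robot, some 0.5 m or more from its base axis and 0.27 m or more above the bench: swing past it with the arm drawn in.
- nest_long_floor (a point): A shallow cork-lined setting-out nest with a wooden rim, fixed to the bench, for the long offcut: 101 mm long (along its own y) and 56 mm wide (along its own x) inside the rim, 115 x 70 mm outside. This point is the middle of its cork floor, 4 mm above the bench; the rim, 7 mm wide, stands 3 mm above the floor. z is up.
- nest_short_floor (a point): A shallow cork-lined setting-out nest with a wooden rim, fixed to the bench, for the short offcut: 76 mm long (along its own y) and 50 mm wide (along its own x) inside the rim, 90 x 64 mm outside. This point is the middle of its cork floor, 4 mm above the bench; the rim, 7 mm wide, stands 3 mm above the floor. z is up.
- nest_square_floor (a point): A shallow cork-lined setting-out nest with a wooden rim, fixed to the bench, for the square block: 46 mm long (along its own y) and 46 mm wide (along its own x) inside the rim, 60 x 60 mm outside. This point is the middle of its cork floor, 4 mm above the bench; the rim, 7 mm wide, stands 3 mm above the floor. z is up.
- nest_bar_floor (a point): A shallow cork-lined setting-out nest with a wooden rim, fixed to the bench, for the steel bar: 94 mm long (along its own y) and 28 mm wide (along its own x) inside the rim, 108 x 42 mm outside. This point is the middle of its cork floor, 4 mm above the bench; the rim, 7 mm wide, stands 3 mm above the floor. z is up.
- vial: A bystander: small white vial with a red cap standing upright and loose on the bench, 22 mm across, 54 mm high; origin at the centre of its foot.
- masking_roll: A bystander: roll of masking tape lying flat and loose on the bench, 86 mm across, 19 mm high; origin at the centre of its underside.
Not all that is in view belongs to the job. Leave any orange or red look-alike of the part that bears short_offcut_centre alone. What is shaped like the part that bears square_block_centre but black or blue is not meant.

How it is judged:
At the end, for the whole second after the job is handed in: Each of the four pieces lies flat (within about 3.5 degrees) on the floor of its own nest (its centre at most 2 mm higher than when lying on the floor) and within 13 mm of the nest's middle, released and at rest (horizontal distance between long_offcut_centre and nest_long_floor below 0.013 m and z of long_offcut_centre in the frame of nest_long_floor below 0.011 m and linear speed of each of long_offcut, short_offcut, square_block, steel_bar below 0.01 m/s and contact force between the fingers and long_offcut below 0.1 N and angle between long_offcut_centre's own y axis and vertical between 1.51 and 1.63 rad and angle between each of long_offcut_centre, short_offcut_centre, square_block_centre's own z axis and vertical below 0.06 rad and horizontal distance between short_offcut_centre and nest_short_floor below 0.013 m and z of short_offcut_centre in the frame of nest_short_floor below 0.015 m and contact force between the fingers and short_offcut below 0.1 N and angle between short_offcut_centre's own y axis and vertical between 1.51 and 1.63 rad and horizontal distance between square_block_centre and nest_square_floor below 0.013 m and z of square_block_centre in the frame of nest_square_floor below 0.008 m and contact force between the fingers and square_block below 0.1 N and angle between square_block_centre's own y axis and vertical between 1.51 and 1.63 rad and horizontal distance between steel_bar_centre and nest_bar_floor below 0.013 m and z of steel_bar_centre in the frame of nest_bar_floor below 0.008 m and contact force between the fingers and steel_bar below 0.1 N and angle between steel_bar_centre's own y axis and vertical between 1.51 and 1.63 rad); the robot touches nothing.
It fails at once if a piece is dropped or thrown (free of the fingers and faster than 0.8 m/s) ((contact force between the fingers and long_offcut below 0.05 N and linear speed of long_offcut above 0.8 m/s) or (contact force between the fingers and short_offcut below 0.05 N and linear speed of short_offcut above 0.8 m/s) or (contact force between the fingers and square_block below 0.05 N and linear speed of square_block above 0.8 m/s) or (contact force between the fingers and steel_bar below 0.05 N and linear speed of steel_bar above 0.8 m/s)).
It fails at once if the vial is pushed more than 30 mm or tipped (distance of vial from where it was at the start of the episode above 0.03 m or angle between vial's own z axis and vertical above 0.5 rad).
It fails at once if the masking tape roll is pushed more than 30 mm (distance of masking_roll from where it was at the start of the episode above 0.03 m).
It also fails if it takes over 128 s, if anything falls off the work surface, if the arm or the gripper's body presses on something with over 40 N, if the wrist force passes 120 N, or if a joint passes its speed limit or range.

### The arm

A 6-joint arm with a two-finger parallel gripper is mounted at the origin on the work surface; the furniture and walls round the work are solid. World frame = base frame: x ahead of the robot, y to its left, z up, the work surface at z = 0. Lengths are in m, angles in rad, forces in N, time in s.
With the tool pointing down it reaches from about 0.3 to 0.875 m from the base axis. Payload 6.4 kg.
Tool frame: the origin (TCP) lies at the very end of the fingers, on their centre line; the grasp point (between the pads) lies 19 mm behind it; z points along the fingers, y is the direction in which the jaws open and shut (so a half turn about z gives the same grasp; the last joint's range is limited). The gripper opens to 88 mm and grips with 3 to 60 N. Pads are 18 mm wide; open, the fingers measure 123 mm over their backs; the gripper's body (75 mm by 187 mm) begins 45 mm behind the grasp point.
Start: joints at [-1.501, 0.181, 1.607, -0, 1.354, -0.206], TCP at [0.157, -0.553, 0.239] pointing down, gripper open.
Joint ranges: [-2.99, 2.99], [-0.89, 2.07], [0.3, 2.58], [-1.14, 4.28], [0, 2.63], [-3.12, 3.12]. Speed limits (rad/s): [2.57, 2.57, 3.01, 3.14, 3.14, 3.14].

### API

Orientations are given as a unit quaternion [w, x, y, z].
In Python, from station import ctrl gives the robot as it stands.
- The arm moves only by the tool jog_arm, never from a script. Its argument "plan" is a list of rows, each a list of 7 numbers: the shift along the world's x, y, z in mm, then the turn, a rotation vector about the world's x, y, z in degrees, then the finger opening in mm, from 0 to 88.1. In form: [[x, y, z, rx, ry, rz, hand], ...]. A call has 1 to 10 rows; each row is the pose to reach, as a shift and turn from the pose commanded when the call began; what a row does not reach only later rows make up. A row lasts 1/10 s, in which the tool goes at most 50 mm and 8.59 degrees, less where a joint would pass 70% of its speed; a pose out of reach is approached as far as the arm can. A call with a gripper value outside its range is refused whole. The fingers move at their own pace and stop on an object; the grip force is fixed at half the most. Time passes only in rows, so rows that repeat a pose let the fingers close. It gives the time, the measured TCP pose, the force and the opening at its end, in the units of the state.
- ctrl.get_state(): the state, without advancing time (a new reading comes with each control period).
- ctrl.snapshot(name): name is "side" or "top"; returns the picture (400x640x3 uint8, blue, green, red); there is no depth.
- ctrl.camera_info(name): a dict with "fx", "fy", "cx", "cy" (pixels), "R" (3x3) and "t" (3): a world point X has camera coordinates R X + t. Camera axes: x right, y down, z forward; pixel columns grow to the right and rows downward; lengths in m; the calibration is good to about 2 mm. A picture is of the moment at which its call begins. camera_info takes no time and is no camera call.
- ctrl.finish_job(): hands the job in, once; it reports no verdict.
The state is a dict: "time": time; "q": joint angles; "qd": joint speeds; "effort": joint torques, N m; "ee_pos": TCP position; "tcp_rot": TCP orientation; "ft_force": force on the tool from outside, world axes, zero at the start; "ft_torque": the same for the moment, N m; "finger_gap": opening from 0.0 (shut) to 1.0 (fully open).
Only numpy, scipy, OpenCV 4.12 (cv2) and the standard library are available. Lean on these libraries where they do the work, as an engineer would, in place of code of your own. Each camera call takes 0.05 s, during which the arm holds its last target.

## Working session

There is one attempt and no reset: what is moved stays moved. The work goes in short steps, Python scripts to look and compute and a tool call to move; the robot and the scene stay as the last step left them, time stands still between calls to the robot, and variables do not carry over. Pictures are saved under pics/ and viewed, and the job is handed in when it is done.

Besides the shell and the picture viewer there is one more tool, called as a command line: name --pt "numbers of a row" for each row, then --argument value for the rest. jog_arm: Moves the arm, as the interface text tells. Its arguments: {"type":"object","properties":{"plan":{"type":"array","items":{"type":"array","items":{"type":"number"}}}},"required":["plan"]}

```bash
ls; mkdir -p pics; python3 - <<'E'
from station import ctrl
import cv2
for n in ("side","top"):
    im=ctrl.snapshot(n); cv2.imwrite(f"pics/{n}0.png",im)
    i=ctrl.camera_info(n); print(n,i)
print(ctrl.get_state())
E
```

```text
pics
side {'fx': 404.530462728473, 'fy': 404.530462728473, 'cx': 320.80049615214807, 'cy': 197.23589563799052, 'R': array([[ 0.98260549, -0.18547953, -0.00915369],
       [-0.09208976, -0.44386998, -0.89134669],
       [ 0.16126351,  0.87668511, -0.45322984]]), 't': array([-0.53204052, -0.00941582,  1.07878556])}
top {'fx': 472.4822204904379, 'fy': 472.4822204904379, 'cx': 320.98574702070084, 'cy': 194.72473952034863, 'R': array([[ 0.02469736, -0.99940983,  0.02387554],
       [-0.99159015, -0.02752512, -0.12645684],
       [ 0.12703939, -0.0205516 , -0.99168474]]), 't': array([-0.30917328,  0.46743457,  0.94794973])}
{'time': 0.1, 'q': array([-1.50127954e+00,  1.81450390e-01,  1.60789161e+00,  1.16568641e-05,
        1.35376632e+00, -2.06316515e-01]), 'qd': array([-0.00057805, -0.00196085, -0.00043794,  0.00064819,  0.00054826,
       -0.00063448]), 'effort': array([ 3.09108163e-04, -4.34824955e+01, -3.42697120e+01,  7.03012012e-02,
        3.40410986e-02, -4.20510764e-05]), 'ee_pos': array([ 0.15657881, -0.55278768,  0.23791734]), 'tcp_rot': array([-7.55675622e-04,  9.90504453e-01,  1.37478559e-01,  5.74729609e-05]), 'ft_force': array([ 0.40517984, -0.40773034,  0.34015165]), 'ft_torque': array([ 0.0084077 ,  0.00108685, -0.01751094]), 'finger_gap': 1.0010911871405164}
```

View pics/side0.png

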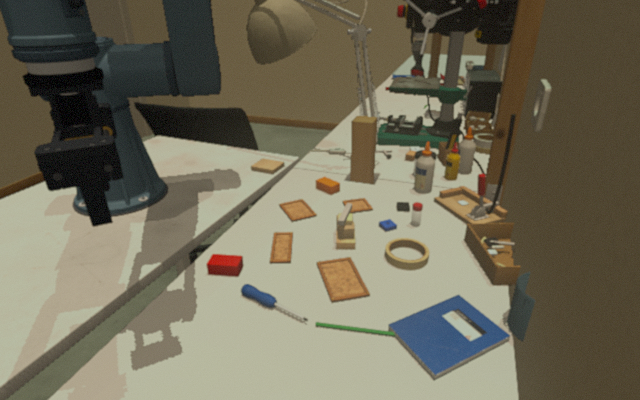

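View pics/top0.png

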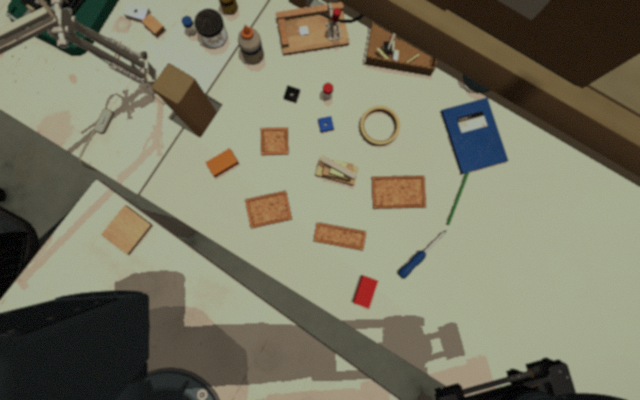

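The top view shows the stack near (337,171). The nests are square (275,141), short (269,209), bar (340,236) and long (398,192). The vial is at (328,90) and the tape at (379,125). The look-alikes are orange (222,162), red (365,291), blue (325,125) and black (292,94). I'll enlarge the stack next.

```bash
cat > h.py <<'E'
import numpy as np, cv2
from station import ctrl
I={n:ctrl.camera_info(n) for n in("side","top")}
def ray(n,p):
    i=I[n];d=np.array([(p[0]-i['cx'])/i['fx'],(p[1]-i['cy'])/i['fy'],1.])
    return -i['R'].T@i['t'], i['R'].T@d
def onz(n,p,z):
    c,d=ray(n,p); return c+d*(z-c[2])/d[2]
def proj(n,X):
    i=I[n];c=i['R']@np.asarray(X,float)+i['t'];return np.array([i['fx']*c[0]/c[2]+i['cx'],i['fy']*c[1]/c[2]+i['cy']])
def crop(im,x0,y0,x1,y1,f,fn):
    cv2.imwrite(fn,cv2.resize(im[y0:y1,x0:x1],None,fx=f,fy=f,interpolation=cv2.INTER_CUBIC))
E
python3 - <<'E'
from h import *
t=cv2.imread('pics/top0.png');s=cv2.imread('pics/side0.png')
a=cv2.resize(t[145:195,305:370],None,fx=8,fy=8,interpolation=cv2.INTER_CUBIC)
cv2.imwrite('pics/ct.png',a)
crop(s,315,190,375,260,8,'pics/cs.png')
# nests by colour (cork): on the top view
hsv=cv2.cvtColor(t,cv2.COLOR_BGR2HSV)
for p in [(275,141),(269,209),(340,236),(398,192),(337,171),(365,150),(360,125),(430,230)]: print(p,hsv[p[1],p[0]])
E
```

```text
(275, 141) [ 14 142 149]
(269, 209) [ 14 142 149]
(340, 236) [ 14 145 149]
(398, 192) [ 14 140 158]
(337, 171) [ 31  73 143]
(365, 150) [ 37  39 171]
(360, 125) [ 22 102 128]
(430, 230) [ 34  40 171]
```

View pics/ct.png

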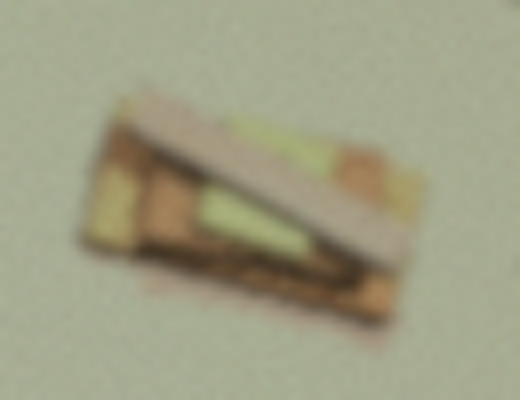

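View pics/cs.png

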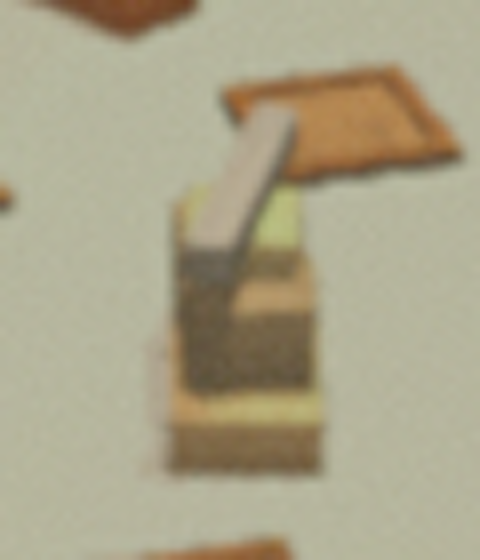

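```bash
python3 - <<'E'
from h import *
from scipy.spatial.transform import Rotation as Ro
t=cv2.imread('pics/top0.png');s=cv2.imread('pics/side0.png')
def rect(n,c,z):
    b=cv2.boxPoints(cv2.minAreaRect(c)); P=np.array([onz(n,p,z)[:2] for p in b])
    ctr=P.mean(0); e1=P[1]-P[0]; e2=P[2]-P[1]
    l,w=(e1,e2) if np.linalg.norm(e1)>np.linalg.norm(e2) else (e2,e1)
    return ctr, np.linalg.norm(l)*1e3,np.linalg.norm(w)*1e3,np.degrees(np.arctan2(l[1],l[0]))%180
for n,im in(("top",t),("side",s)):
    hsv=cv2.cvtColor(im,cv2.COLOR_BGR2HSV)
    m=cv2.inRange(hsv,(8,95,60),(19,200,255))
    cs,_=cv2.findContours(m,cv2.RETR_EXTERNAL,cv2.CHAIN_APPROX_NONE)
    for c in cs:
        if cv2.contourArea(c)>120:
            M=cv2.moments(c);p=(M['m10']/M['m00'],M['m01']/M['m00'])
            if n=="top":
                r=rect(n,c,.006); print(n,np.round(p,1),np.round(r[0],4),np.round(r[1:],1),'mom',np.round(onz(n,p,.005)[:2],4))
            else: print(n,np.round(p,1),'mom',np.round(onz(n,p,.005)[:2],4))
st=ctrl.get_state();print(Ro.from_quat(np.roll(st['tcp_rot'],-1)).as_matrix().round(3))
print('vial',onz('top',(328,90),.054),'tape',onz('top',(379,125),.015), 'stack',onz('top',(337,171),.06))
hsv=cv2.cvtColor(t,cv2.COLOR_BGR2HSV)
for r in range(154,188,1): print(r,' '.join('%3d/%3d'%(hsv[r,c,0],hsv[r,c,1]) for c in range(314,362,2)))
E
```

```text
top [339.4 235.9] [ 0.3921 -0.3386] [107.   40.3  80.9] mom [ 0.3922 -0.3385]
top [125.9 229.8] [0.3937 0.1086] [ 77.1  70.6 145.1] mom [0.3935 0.1098]
top [268.  209.1] [ 0.4452 -0.1857] [ 89.1  62.5 103.8] mom [ 0.4452 -0.1856]
top [398.3 191.6] [ 0.4903 -0.4633] [114.7  68.5  93.1] mom [ 0.4904 -0.4632]
top [333.6 174.7] [ 0.5203 -0.3238] [87.  27.4 61.9] mom [ 0.5231 -0.3234]
top [221.6 162.4] [ 0.5429 -0.083 ] [ 61.   39.1 123.6] mom [ 0.5429 -0.0826]
top [273.9 140.8] [ 0.5932 -0.1929] [57.5 56.3  1.9] mom [ 0.5937 -0.1926]
top [184.5  95.7] [0.6863 0.0011] [157.1  77.4  49.9] mom [0.6884 0.0055]
top [397.8  49. ] [ 0.7943 -0.4653] [199.9  80.8  59.6] mom [ 0.812  -0.4609]
top [152.2  24.2] [0.8485 0.0852] [50.7 25.3 46.2] mom [0.8501 0.0868]
top [306.1  29.6] [ 0.856 -0.268] [151.2 104.9 101.6] mom [ 0.8501 -0.255 ]
top [545.7  83.7] [ 0.7936 -0.7302] [652.4  76.8  59.9] mom [ 0.7423 -0.7924]
top [339.4   7.8] [ 0.9018 -0.3269] [47.3 33.2 44.9] mom [ 0.9047 -0.3283]
side [341.8 279.2] mom [ 0.4917 -0.472 ]
side [402.  243.5] mom [ 0.642  -0.3822]
side [281.4 247.5] mom [ 0.393
[... 6614 characters left out ...]
  32/ 42  30/ 41  24/ 49  21/ 52  18/ 57  17/ 60  18/ 65  17/ 81  16/103  16/109  20/ 62  34/ 40  37/ 40  36/ 39
185  37/ 38  36/ 37  37/ 38  36/ 38  37/ 40  38/ 40  37/ 39  38/ 39  39/ 41  38/ 40  36/ 40  36/ 41  30/ 38  27/ 46  23/ 49  22/ 53  20/ 55  17/ 61  16/ 67  17/ 74  21/ 54  35/ 39  36/ 40  36/ 39
186  37/ 38  37/ 40  36/ 39  36/ 38  37/ 37  38/ 37  36/ 38  37/ 40  37/ 43  37/ 40  39/ 40  35/ 39  36/ 41  33/ 39  30/ 40  28/ 40  24/ 48  21/ 56  18/ 60  19/ 59  24/ 46  36/ 41  37/ 43  36/ 40
187  37/ 38  38/ 39  37/ 39  37/ 38  37/ 39  37/ 38  36/ 38  37/ 38  38/ 39  37/ 39  37/ 39  38/ 41  37/ 43  38/ 40  34/ 41  34/ 41  32/ 39  24/ 49  19/ 54  19/ 55  30/ 39  34/ 37  36/ 40  35/ 42
```

The nest sizes match the rims: bar 107x40, short 89x62, long 115x68 and square 57. Next I'll measure the bar's top face and check the cameras against the known TCP.

```bash
cat >> h.py <<'E'
def rect(n,c,z):
    b=cv2.boxPoints(cv2.minAreaRect(c)); P=np.array([onz(n,p,z)[:2] for p in b])
    ctr=P.mean(0); e1=P[1]-P[0]; e2=P[2]-P[1]
    l,w=(e1,e2) if np.linalg.norm(e1)>np.linalg.norm(e2) else (e2,e1)
    return ctr.round(4), np.round([np.linalg.norm(l)*1e3,np.linalg.norm(w)*1e3,np.degrees(np.arctan2(l[1],l[0]))%180],1)
E
python3 - <<'E'
from h import *
t=cv2.imread('pics/top0.png');s=cv2.imread('pics/side0.png')
f=8;x0,y0=308,148
a=cv2.resize(t[y0:198,x0:368],None,fx=f,fy=f,interpolation=cv2.INTER_CUBIC)
h=cv2.cvtColor(a,cv2.COLOR_BGR2HSV)
def show(lo,hi,z,nm):
    m=cv2.inRange(h,lo,hi); m=cv2.morphologyEx(m,cv2.MORPH_OPEN,np.ones((21,21)))
    cs,_=cv2.findContours(m,cv2.RETR_EXTERNAL,cv2.CHAIN_APPROX_NONE)
    for c in cs:
        if cv2.contourArea(c)>1500:
            c2=((c.reshape(-1,2)+.5)/f-.5+[x0,y0]).astype(np.float32)
            print(nm,c2.mean(0).round(1),rect('top',c2,z))
            cv2.drawContours(a,[np.int32(cv2.boxPoints(cv2.minAreaRect(c)))],-1,(255,0,0),1)
show((17,43,120),(26,66,255),.068,'bar')
show((28,60,120),(36,100,255),.056,'sq')
cv2.imwrite('pics/bar.png',a)
# side nests: polygon corners
hs=cv2.cvtColor(s,cv2.COLOR_BGR2HSV); m=cv2.inRange(hs,(8,95,60),(19,200,255))
cs,_=cv2.findContours(m,cv2.RETR_EXTERNAL,cv2.CHAIN_APPROX_NONE)
for c in cs:
    M=cv2.moments(c)
    if M['m00']<120: continue
    p=(M['m10']/M['m00'],M['m01']/M['m00'])
    if 260<p[0]<380 and p[1]>195:
        q=cv2.approxPolyDP(c,5,True).reshape(-1,2); P=np.array([onz('side',x,.006)[:2] for x in q])
        print('side',np.round(p),len(q),P.mean(0).round(4))
print('TCP in side',proj('side',ctrl.get_state()['ee_pos']),'top',proj('top',ctrl.get_state()['ee_pos']))
crop(s,60,150,140,240,6,'pics/f.png')
E
```

```text
bar [338.7 167.2] (array([ 0.5279, -0.3303]), array([80.1, 14.2, 62.4]))
sq [336.1 172.3] (array([ 0.5198, -0.3266]), array([28.5, 10.9, 71.4]))
sq [342.2 163.3] (array([ 0.5382, -0.3378]), array([17. ,  8.8, 78.1]))
side [342. 279.] 4 [ 0.4912 -0.4681]
side [281. 248.] 4 [ 0.394  -0.3427]
side [297. 210.] 4 [ 0.4471 -0.1914]
side [359. 205.] 5 [ 0.5933 -0.1966]
TCP in side [101.10707532 204.71938305] top [481.70992022 383.7154725 ]
```

View pics/bar.png

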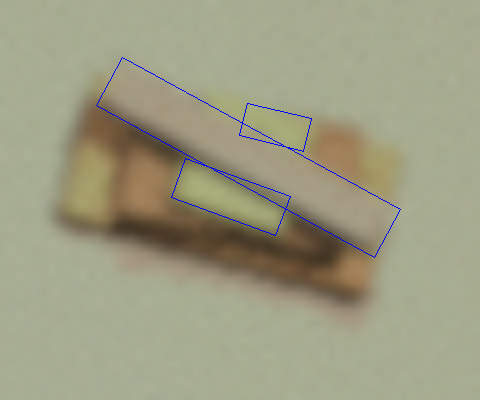

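The bar measures 80x14 (true 78x12), with its centre at (0.528, -0.330) and its length at 62.4°. The jaws must lie at -27.6°, a turn of +46.6° from now. I'll move above it.

jog_arm --pt "371 222 -90 0 0 46.6 88" --pt "371 222 -90 0 0 46.6 88" --pt "371 222 -90 0 0 46.6 88" --pt "371 222 -90 0 0 46.6 88" --pt "371 222 -90 0 0 46.6 88" --pt "371 222 -90 0 0 46.6 88" --pt "371 222 -90 0 0 46.6 60" --pt "371 222 -90 0 0 46.6 40" --pt "371 222 -90 0 0 46.6 40" --pt "371 222 -90 0 0 46.6 40"

```text
time: 1.1
ee_pos: [0.5303, -0.3272, 0.1466]
tcp_rot: [-0.002, 0.854, 0.52, 0.0]
ft_force: [-0.6, -0.9, 0.5]
finger_gap: 0.665
```

jog_arm --pt "0 0 0 0 0 0 40" --pt "0 0 0 0 0 0 40"

```text
time: 1.3
ee_pos: [0.5268, -0.3319, 0.1487]
tcp_rot: [-0.0, 0.856, 0.518, -0.0]
ft_force: [-0.3, -0.0, -0.1]
finger_gap: 0.477
```

```bash
python3 - <<'E'
from h import *
st=ctrl.get_state(); print(st['time'],st['ee_pos'].round(4),st['tcp_rot'].round(4),st['finger_gap'])
s=ctrl.snapshot('side'); t=ctrl.snapshot('top')
cv2.imwrite('pics/side1.png',s);cv2.imwrite('pics/top1.png',t)
from scipy.spatial.transform import Rotation as Ro
R=Ro.from_quat(np.roll(st['tcp_rot'],-1)).as_matrix()
for im,n in((s,'side'),(t,'top')):
    for k in(-.02,0,.02):
        p=proj(n,st['ee_pos']+R[:,1]*k); print(n,p.round(1))
a=s[150:260,290:400];b=t[120:230,290:400]
f=5
o=np.hstack([cv2.resize(x,None,fx=3.6,fy=3.6,interpolation=cv2.INTER_CUBIC) for x in(a,b)])
cv2.imwrite('pics/c1.png',o)
E
```

```text
1.3 [ 0.5268 -0.3319  0.1487] [-1.000e-04  8.555e-01  5.178e-01 -2.000e-04] 0.4768890825221824
side [334.1 174.5]
side [343.8 175.6]
side [353.6 176.7]
top [336.9 169.1]
top [342.1 159.8]
top [347.3 150.6]
```

View pics/c1.png

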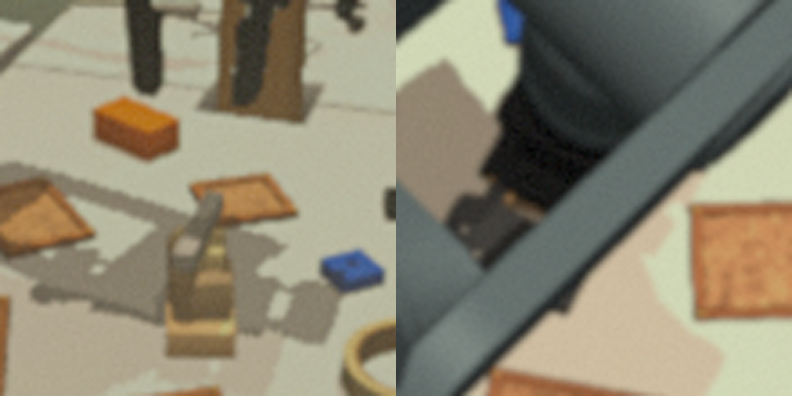

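The fingers in the side view sit about (345,177) against a projected TCP of (344,176), so the calibration holds. I'll cross-check the bar ends in the side view.

```bash
python3 - <<'E'
from h import *
c=np.array([.5279,-.3303]);u=np.array([np.cos(np.radians(62.4)),np.sin(np.radians(62.4))])
for k in(-.039,.039):
    X=[*(c+u*k),.068]; print(proj('side',X).round(1))
print(onz('side',(341.5,220.9),.068),onz('side',(349.8,202.9),.068))
E
```

```text
[338.8 219.7]
[347.9 202.3]
[ 0.51409844 -0.37064016  0.068     ] [ 0.54936682 -0.29931749  0.068     ]
```

jog_arm --pt "1 0 -40 0 0 0 40" --pt "1 0 -60 0 0 0 40" --pt "1 0 -75 0 0 0 40" --pt "1 0 -82 0 0 0 40" --pt "1 0 -85 0 0 0 40" --pt "1 0 -87 0 0 0 40" --pt "1 0 -87 0 0 0 40" --pt "1 0 -87 0 0 0 40"

```text
time: 2.2
ee_pos: [0.5291, -0.3317, 0.0627]
tcp_rot: [0.001, 0.855, 0.518, 0.0]
ft_force: [-0.2, -0.6, -0.3]
finger_gap: 0.452
```

```bash
python3 - <<'E'
from h import *
st=ctrl.get_state(); print(st['time'],st['ee_pos'].round(4),st['finger_gap'],st['ft_force'].round(2))
s=ctrl.snapshot('side'); cv2.imwrite('pics/side2.png',s)
crop(s,300,160,400,270,6,'pics/c2.png')
E
```

```text
2.2 [ 0.5291 -0.3317  0.0627] 0.4518907778748088 [-0.18 -0.59 -0.32]
```

View pics/c2.png

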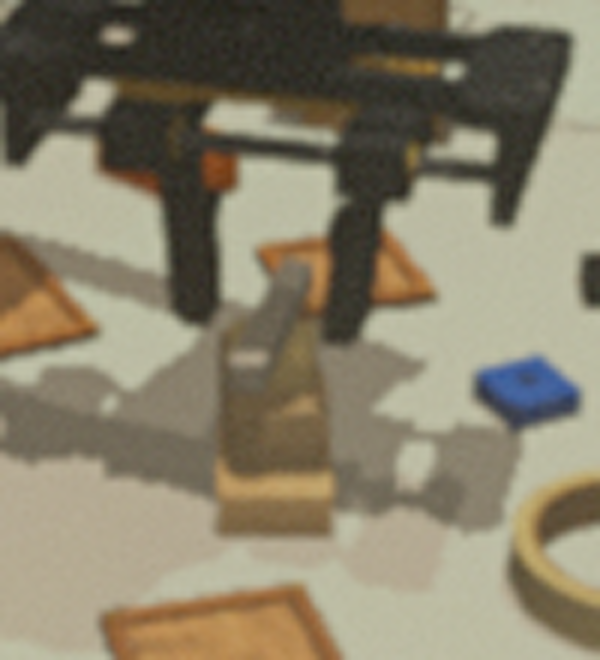

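The fingers straddle the bar, with their tips beside it above the block. I'll close them.

jog_arm --pt "0 0 -1 0 0 0 25" --pt "0 0 -1 0 0 0 12" --pt "0 0 -1 0 0 0 8" --pt "0 0 -1 0 0 0 5" --pt "0 0 -1 0 0 0 5" --pt "0 0 -1 0 0 0 5" --pt "0 0 -1 0 0 0 5"

```text
time: 2.95
ee_pos: [0.5286, -0.3313, 0.0607]
tcp_rot: [0.0, 0.855, 0.518, 0.0]
ft_force: [-0.5, 0.2, -0.3]
finger_gap: 0.132
```

jog_arm --pt "0 0 10 0 0 0 5" --pt "0 0 35 0 0 0 5" --pt "-20 -1 50 0 0 3 5" --pt "-50 -3 50 0 0 8 5" --pt "-85 -5 50 0 0 13 5" --pt "-110 -7 50 0 0 17 5" --pt "-130 -8 50 0 0 18.5 5" --pt "-136 -8 50 0 0 18.5 5" --pt "-136 -8 30 0 0 18.5 5" --pt "-136 -8 30 0 0 18.5 5"

```text
time: 3.95
ee_pos: [0.3921, -0.3383, 0.0895]
tcp_rot: [-0.001, 0.761, 0.648, 0.0]
ft_force: [0.3, 0.7, -0.9]
finger_gap: 0.129
```

```bash
python3 - <<'E'
from h import *
st=ctrl.get_state(); print(st['time'],st['ee_pos'].round(4),st['finger_gap'],st['ft_force'].round(2))
s=ctrl.snapshot('side'); cv2.imwrite('pics/side3.png',s)
t=ctrl.snapshot('top'); cv2.imwrite('pics/top3.png',t)
cv2.imwrite('pics/c3.png',np.hstack([cv2.resize(x,None,fx=3.3,fy=3.3,interpolation=cv2.INTER_CUBIC) for x in(s[165:285,250:370],t[145:265,280:400])]))
E
```

```text
3.95 [ 0.3921 -0.3383  0.0895] 0.12864435933079926 [ 0.31  0.73 -0.94]
```

View pics/c3.png

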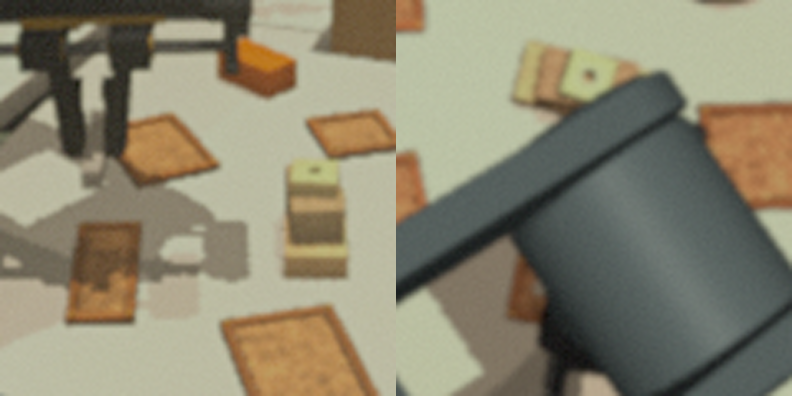

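```bash
python3 - <<'E'
from h import *
u=np.array([np.cos(np.radians(80.9)),np.sin(np.radians(80.9))])
for z in(.097,.085):print(proj('side',[*(np.array([.3921,-.3383])-u*.039),z]).round(1))
s=cv2.imread('pics/side3.png'); crop(s,260,170,310,240,8,'pics/c3b.png')
E
```

```text
[276.6 216.1]
[276.9 221.6]
```

View pics/c3b.png

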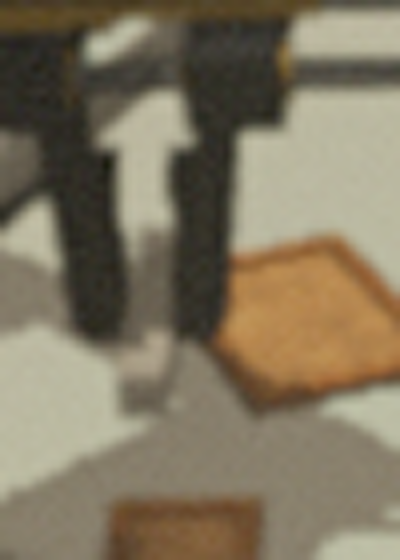

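The bar is held level and centred: its near end is at (278,216), predicted (277,216). I'll lower it.

jog_arm --pt "0 -1 -30 0 0 0 5" --pt "0 -1 -55 0 0 0 5" --pt "0 -1 -68 0 0 0 5" --pt "0 -1 -74 0 0 0 5" --pt "0 -1 -77 0 0 0 5" --pt "0 -1 -79 0 0 0 5" --pt "0 -1 -79 0 0 0 5" --pt "0 -1 -79 0 0 0 5"

```text
time: 4.85
ee_pos: [0.393, -0.3408, 0.0125]
tcp_rot: [0.001, 0.761, 0.649, -0.0]
ft_force: [-0.3, 0.3, -1.0]
finger_gap: 0.128
```

```bash
python3 - <<'E'
from h import *
st=ctrl.get_state(); print(st['time'],st['ee_pos'].round(4),st['finger_gap'],st['ft_force'].round(2))
s=ctrl.snapshot('side'); cv2.imwrite('pics/side4.png',s)
crop(s,250,190,320,275,7,'pics/c4.png')
E
```

```text
4.85 [ 0.393  -0.3408  0.0125] 0.12828577746858513 [-0.27  0.26 -0.96]
```

View pics/c4.png

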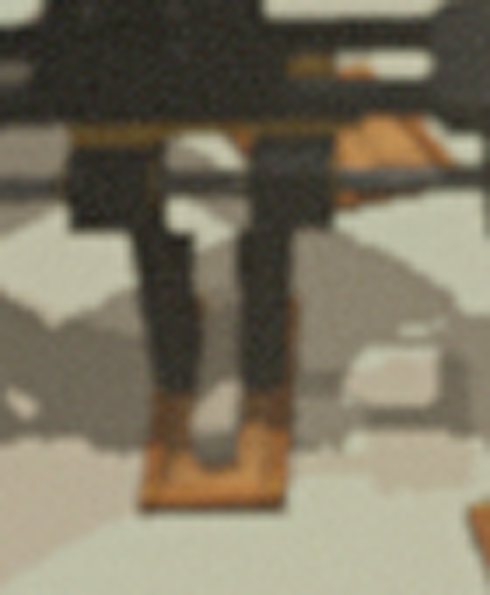

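jog_arm --pt "0 0 -2 0 0 0 5" --pt "0 0 -3 0 0 0 5" --pt "0 0 -4 0 0 0 5" --pt "0 0 -4 0 0 0 5" --pt "0 0 -4 0 0 0 5"

```text
time: 5.4
ee_pos: [0.3927, -0.3404, 0.0086]
tcp_rot: [-0.0, 0.761, 0.649, -0.0]
ft_force: [-2.7, 3.5, 9.9]
finger_gap: 0.132
```

The bar touched the floor (9.9 N). I'll release it and lift.

jog_arm --pt "0 0 0.5 0 0 0 20" --pt "0 0 0.5 0 0 0 30" --pt "0 0 0.5 0 0 0 30" --pt "0 0 0.5 0 0 0 30" --pt "0 0 20 0 0 0 30" --pt "0 0 60 0 0 0 60" --pt "0 0 110 0 0 0 60" --pt "-50 0 110 0 0 0 60" --pt "-90 0 110 0 0 0 60" --pt "-90 0 110 0 0 0 60"

```text
time: 6.4
ee_pos: [0.2995, -0.3396, 0.1175]
tcp_rot: [-0.001, 0.762, 0.648, -0.0]
ft_force: [0.8, -0.2, -0.2]
finger_gap: 0.68
```

```bash
python3 - <<'E'
from h import *
st=ctrl.get_state(); print(st['time'],st['ee_pos'].round(4),st['finger_gap'],st['ft_force'].round(2))
s=ctrl.snapshot('side'); cv2.imwrite('pics/side5.png',s)
t=ctrl.snapshot('top'); cv2.imwrite('pics/top5.png',t)
cv2.imwrite('pics/c5.png',np.hstack([cv2.resize(x,None,fx=3.3,fy=3.3,interpolation=cv2.INTER_CUBIC) for x in(s[165:285,250:370],t[145:265,280:400])]))
E
```

```text
6.4 [ 0.2995 -0.3396  0.1175] 0.6800566442808247 [ 0.77 -0.16 -0.16]
```

View pics/c5.png

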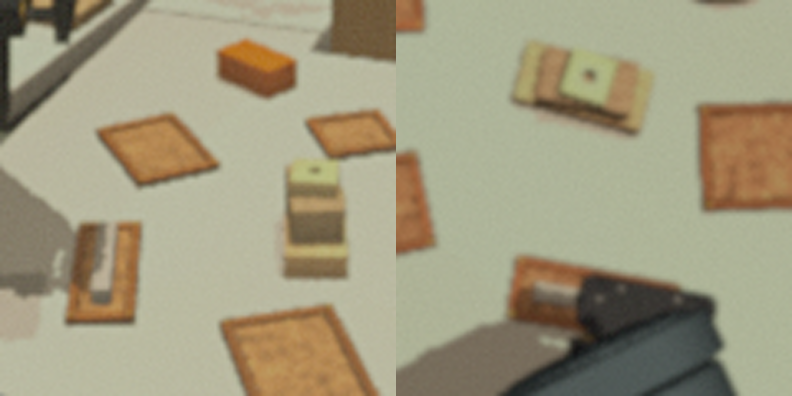

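The bar lies in its nest at side crop (100,263), and the whole remaining stack is clear in the top view. I'll measure all three pieces.

```bash
python3 - <<'E'
from h import *
t=cv2.imread('pics/top5.png')
f=10;x0,y0,x1,y1=310,148,366,192
a=cv2.resize(t[y0:y1,x0:x1],None,fx=f,fy=f,interpolation=cv2.INTER_CUBIC)
h=cv2.cvtColor(a,cv2.COLOR_BGR2HSV)
def show(m,z,nm,k=15,col=(255,0,0)):
    m=cv2.morphologyEx(m,cv2.MORPH_OPEN,np.ones((k,k)))
    cs,_=cv2.findContours(m,cv2.RETR_EXTERNAL,cv2.CHAIN_APPROX_NONE)
    for c in cs:
        if cv2.contourArea(c)>3000:
            c2=((c.reshape(-1,2)+.5)/f-.5+[x0,y0]).astype(np.float32)
            print(nm,c2.mean(0).round(1),*rect('top',c2,z))
            cv2.drawContours(a,[np.int32(cv2.boxPoints(cv2.minAreaRect(c)))],-1,col,1)
show(cv2.inRange(h,(28,55,120),(36,110,255)),.056,'sq')
show(cv2.inRange(h,(10,70,120),(20,200,255)),.044,'short',25,(0,0,255))
show(cv2.inRange(h,(21,75,120),(27,200,255)),.018,'long',15,(0,255,0))
show(255-cv2.inRange(h,(28,0,0),(40,50,255)),.018,'all',15,(0,0,0))
cv2.imwrite('pics/st.png',a)
for p in((140,150),(470,180),(200,150),(420,180),(330,120),(320,250)): print(p,h[p[1],p[0]])
E
```

```text
sq [338.  167.3] [ 0.5296 -0.3296] [ 31.2  29.1 164.5]
short [348.6 171.7] [ 0.5249 -0.3518] [ 33.3  16.8 171.8]
short [326.3 167.1] [ 0.5326 -0.3063] [ 34.   16.9 170.5]
long [353.6 174.3] [ 0.5227 -0.3655] [ 36.4   9.7 171.1]
long [319.9 166.3] [ 0.5376 -0.2933] [ 40.4  12.5 167.9]
all [336.2 171.6] [ 0.5276 -0.3279] [89.  53.5 79.4]
(140, 150) [ 18 110 149]
(470, 180) [ 31  52 173]
(200, 150) [ 17 110 167]
(420, 180) [ 16 110 164]
(330, 120) [ 35  37 179]
(320, 250) [ 34  72 181]
```

View pics/st.png

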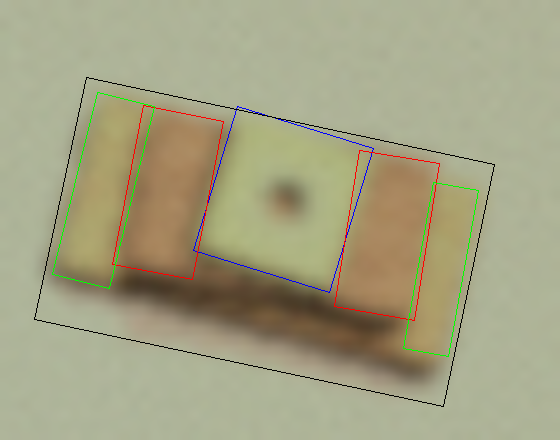

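Square is 31x29 with its centre at (0.5296, -0.3296) and edges at -15.5°. Short's centre is (0.529, -0.329) at 80.7°, and long's is (0.530, -0.329) at about 79°. I'll go to the square.

jog_arm --pt "50 0 0 0 0 -2 50" --pt "100 4 0 0 0 -4 50" --pt "150 8 0 0 0 -6.3 50" --pt "195 10 0 0 0 -6.3 50" --pt "220 10 0 0 0 -6.3 50" --pt "226.5 10 -10 0 0 -6.3 50" --pt "226.5 10 -30 0 0 -6.3 50" --pt "226.5 10 -45 0 0 -6.3 50" --pt "226.5 10 -45 0 0 -6.3 50" --pt "226.5 10 -45 0 0 -6.3 50"

```text
time: 7.5
ee_pos: [0.5283, -0.3301, 0.0721]
tcp_rot: [-0.001, 0.796, 0.606, -0.0]
ft_force: [0.2, 0.3, -0.2]
finger_gap: 0.564
```

jog_arm --pt "0 0 -12 0 0 0 50" --pt "0 0 -18 0 0 0 50" --pt "0 0 -21 0 0 0 50" --pt "0 0 -23 0 0 0 50" --pt "0 0 -23 0 0 0 50" --pt "0 0 -23 0 0 0 50"

```text
time: 8.1
ee_pos: [0.5292, -0.3304, 0.0499]
tcp_rot: [0.0, 0.795, 0.606, 0.0]
ft_force: [-0.2, -0.3, 0.2]
finger_gap: 0.568
```

```bash
python3 - <<'E'
from h import *
st=ctrl.get_state(); print(st['time'],st['ee_pos'].round(4),st['tcp_rot'].round(3),st['finger_gap'],st['ft_force'].round(2))
s=ctrl.snapshot('side'); cv2.imwrite('pics/side6.png',s)
crop(s,300,160,400,270,6,'pics/c6.png')
E
```

```text
8.1 [ 0.5292 -0.3304  0.0499] [0.    0.795 0.606 0.   ] 0.568381328651081 [-0.18 -0.32  0.16]
```

View pics/c6.png

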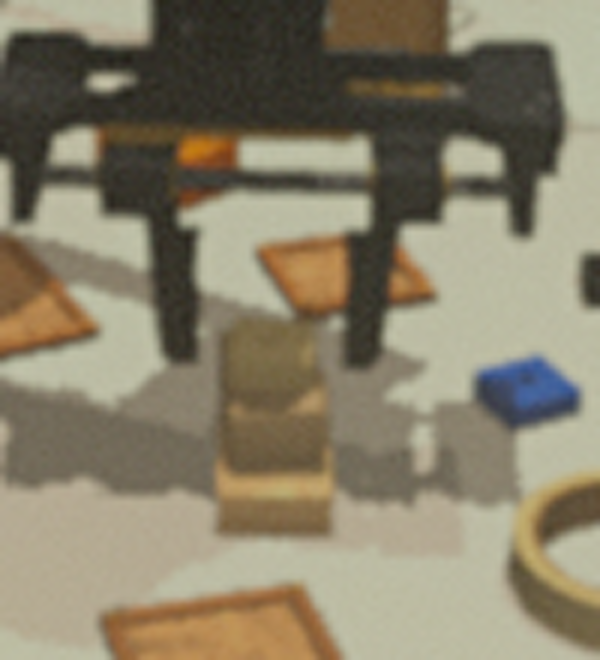

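jog_arm --pt "0 0 -1 0 0 0 35" --pt "0 0 -1 0 0 0 25" --pt "0 0 -1 0 0 0 22" --pt "0 0 -1 0 0 0 22" --pt "0 0 -1 0 0 0 22" --pt "0 0 -1 0 0 0 22" --pt "0 0 -1 0 0 0 22"

```text
time: 8.85
ee_pos: [0.5291, -0.3303, 0.0487]
tcp_rot: [-0.0, 0.795, 0.606, 0.0]
ft_force: [0.3, -0.2, 0.6]
finger_gap: 0.333
```

```bash
python3 - <<'E'
from h import *
print([onz('side',p,0)[:2].round(3) for p in((349,177),(361,182),(376,182))], onz('top',(205,133),0)[:2].round(3),[onz('top',p,.17)[:2].round(3) for p in((172,65),(155,93),(186,92))])
E
```

```text
[array([ 0.62 , -0.019]), array([ 0.645, -0.059]), array([ 0.686, -0.068])] [ 0.608 -0.042] [array([ 0.69 , -0.015]), array([0.636, 0.013]), array([ 0.64 , -0.043])]
```

Post clearance is about 95 mm to the gripper body at the square nest. I'll carry the square over.

jog_arm --pt "0 0 10 0 0 0 22" --pt "0 0 30 0 0 0 22" --pt "10 20 40 0 0 3 22" --pt "25 55 40 0 0 8 22" --pt "42 90 40 0 0 13 22" --pt "56 120 40 0 0 17.4 22" --pt "64 137 40 0 0 17.4 22" --pt "64 137 20 0 0 17.4 22" --pt "64 137 0 0 0 17.4 22" --pt "64 137 0 0 0 17.4 22"

```text
time: 9.85
ee_pos: [0.5912, -0.1919, 0.0464]
tcp_rot: [-0.002, 0.694, 0.72, -0.001]
ft_force: [-1.5, 0.1, -0.6]
finger_gap: 0.333
```

jog_arm --pt "0 0 -15 0 0 0 22" --pt "0 0 -25 0 0 0 22" --pt "0 0 -32 0 0 0 22" --pt "0 0 -34 0 0 0 22" --pt "0 0 -34 0 0 0 22" --pt "0 0 -34 0 0 0 22"

```text
time: 10.45
ee_pos: [0.5934, -0.1935, 0.0151]
tcp_rot: [0.0, 0.695, 0.719, 0.0]
ft_force: [0.2, 0.2, 0.2]
finger_gap: 0.334
```

```bash
python3 - <<'E'
from h import *
st=ctrl.get_state(); print(st['time'],st['ee_pos'].round(4),st['tcp_rot'].round(3),st['finger_gap'],st['ft_force'].round(2))
s=ctrl.snapshot('side'); cv2.imwrite('pics/side7.png',s)
crop(s,310,140,410,250,6,'pics/c7.png')
E
```

```text
10.45 [ 0.5934 -0.1935  0.0151] [0.    0.695 0.719 0.   ] 0.33373902200434885 [0.22 0.23 0.23]
```

View pics/c7.png

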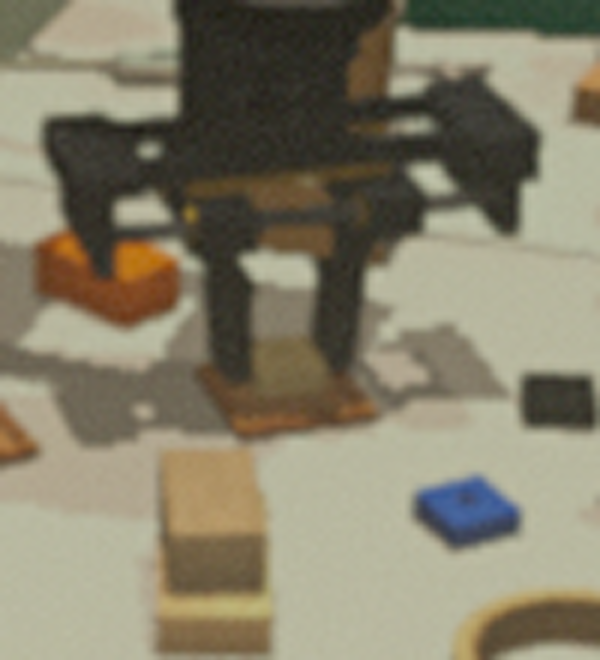

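```bash
python3 - <<'E'
from h import *
P=np.array([onz('side',p,.006)[:2] for p in((342.75,201.25),(365,198.5),(372.75,209.4),(348.75,212.75))]);print(P.round(3),P.mean(0))
for i in range(4):
    e=P[(i+1)%4]-P[i];print(np.linalg.norm(e),np.degrees(np.arctan2(e[1],e[0])))
t=cv2.imread('pics/top0.png');crop(t,240,110,310,240,5,'pics/nn.png')
f=8;x0,y0,x1,y1=255,122,296,160
a=cv2.resize(t[y0:y1,x0:x1],None,fx=f,fy=f,interpolation=cv2.INTER_CUBIC)
m=cv2.inRange(cv2.cvtColor(a,cv2.COLOR_BGR2HSV),(8,75,60),(20,220,255))
c=max(cv2.findContours(m,cv2.RETR_EXTERNAL,cv2.CHAIN_APPROX_NONE)[0],key=cv2.contourArea)
c2=((c.reshape(-1,2)+.5)/f-.5+[x0,y0]).astype(np.float32)
print(*rect('top',c2,.006))
cv2.drawContours(a,[np.int32(cv2.boxPoints(cv2.minAreaRect(c)))],-1,(255,0,0),1);cv2.imwrite('pics/nn.png',a)
E
```

```text
[[ 0.565 -0.173]
 [ 0.624 -0.17 ]
 [ 0.626 -0.229]
 [ 0.565 -0.234]] [ 0.59487538 -0.20148148]
0.058913403492443055 3.1716735070296975
0.059355503361853724 -87.98450220245763
0.06089006820693883 -175.82907644661367
0.060488163691638466 90.17228376605262
[ 0.5936 -0.1929] [61.2 60.2  3.5]
```

View pics/nn.png

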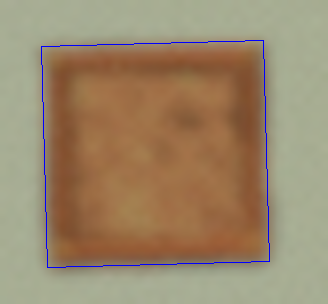

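The square nest's centre is (0.5936, -0.1929) at about 3°. The tool is at (0.5934, -0.1935), so it's well aligned. I'll lower it.

jog_arm --pt "0 0 -2 0 0 1 22" --pt "0 0 -4 0 0 1 22" --pt "0 0 -5.5 0 0 1 22" --pt "0 0 -6.2 0 0 1 22" --pt "0 0 -6.2 0 0 1 22" --pt "0 0 -6.2 0 0 1 22"

```text
time: 11.1
ee_pos: [0.593, -0.1932, 0.0087]
tcp_rot: [-0.0, 0.688, 0.725, -0.0]
ft_force: [-1.6, 1.2, 2.6]
finger_gap: 0.337
```

jog_arm --pt "0 0 0.3 0 0 0 36" --pt "0 0 0.3 0 0 0 45" --pt "0 0 0.3 0 0 0 45" --pt "0 0 0.3 0 0 0 45" --pt "0 0 20 0 0 0 45" --pt "0 0 60 0 0 0 60" --pt "-20 -10 100 0 0 0 60" --pt "-60 -30 110 0 0 0 60" --pt "-105 -52 110 0 0 -3 60" --pt "-150 -75 110 0 0 -5 60"

```text
time: 12.1
ee_pos: [0.4427, -0.2686, 0.1194]
tcp_rot: [0.001, 0.72, 0.694, -0.0]
ft_force: [0.1, -0.5, -0.6]
finger_gap: 0.677
```

jog_arm --pt "-45 -22 0 0 0 0 60" --pt "-90 -45 0 0 0 0 60" --pt "-130 -68 0 0 0 0 60" --pt "-140 -72 0 0 0 0 60" --pt "-140 -72 0 0 0 0 60" --pt "-140 -72 0 0 0 0 60"

```text
time: 12.7
ee_pos: [0.3044, -0.3398, 0.1186]
tcp_rot: [0.0, 0.719, 0.695, 0.0]
ft_force: [-0.1, -0.2, 0.6]
finger_gap: 0.68
```

```bash
python3 - <<'E'
from h import *
st=ctrl.get_state(); print(st['time'],st['ee_pos'].round(4),st['tcp_rot'].round(3),st['finger_gap'])
s=ctrl.snapshot('side'); cv2.imwrite('pics/side8.png',s)
t=ctrl.snapshot('top'); cv2.imwrite('pics/top8.png',t)
f=10;x0,y0,x1,y1=310,148,366,192
a=cv2.resize(t[y0:y1,x0:x1],None,fx=f,fy=f,interpolation=cv2.INTER_CUBIC)
h=cv2.cvtColor(a,cv2.COLOR_BGR2HSV)
for lo,hi,z,nm in(((10,70,125),(20,200,255),.044,'short'),((21,75,120),(27,200,255),.018,'long')):
    m=cv2.morphologyEx(cv2.inRange(h,lo,hi),cv2.MORPH_OPEN,np.ones((25,25)) if z>.02 else np.ones((15,15)))
    for c in cv2.findContours(m,cv2.RETR_EXTERNAL,cv2.CHAIN_APPROX_NONE)[0]:
        if cv2.contourArea(c)>3000:
            c2=((c.reshape(-1,2)+.5)/f-.5+[x0,y0]).astype(np.float32)
            print(nm,*rect('top',c2,z)); cv2.drawContours(a,[np.int32(cv2.boxPoints(cv2.minAreaRect(c)))],-1,(255,0,0),1)
cv2.imwrite('pics/c8.png',np.hstack([cv2.resize(s[165:285,250:380],(430,397),interpolation=cv2.INTER_CUBIC),cv2.resize(a,(360,283))[:283] if 0 else cv2.copyMakeBorder(cv2.resize(a,(360,283)),0,114,0,0,cv2.BORDER_CONSTANT)]))
crop(t,255,122,296,160,8,'pics/n8.png')
E
```

```text
12.7 [ 0.3044 -0.3398  0.1186] [0.    0.719 0.695 0.   ] 0.6797694760187784
short [ 0.5291 -0.329 ] [63.8 33.6 80.6]
long [ 0.5224 -0.3654] [ 36.9   9.7 170.7]
long [ 0.5376 -0.2932] [ 40.5  12.7 166.3]
```

View pics/c8.png

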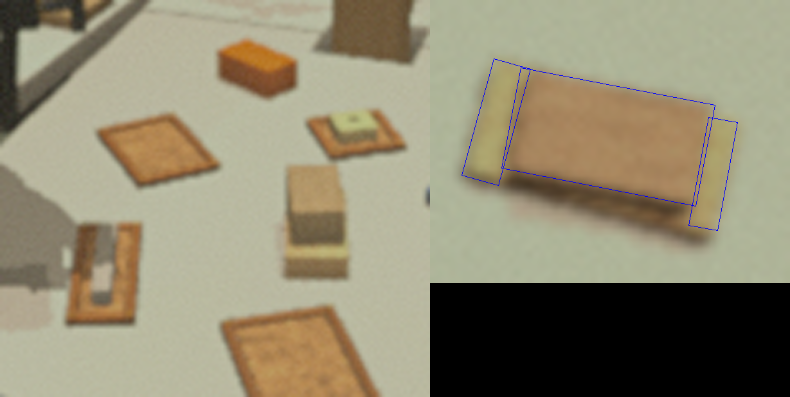

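View pics/n8.png

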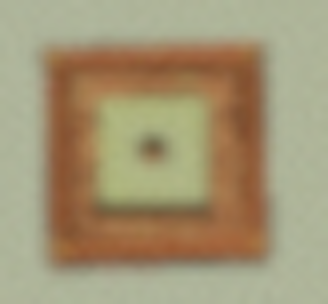

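The square sits in its nest within about 3 mm. Short measures 64x34, centre (0.5291, -0.329), 80.6°. I'll go to it.

jog_arm --pt "50 0 0 0 0 -3 60" --pt "100 4 0 0 0 -6 60" --pt "150 8 0 0 0 -7.5 60" --pt "195 10.5 0 0 0 -7.5 60" --pt "220 10.5 -10 0 0 -7.5 60" --pt "225.5 10.5 -30 0 0 -7.5 60" --pt "225.5 10.5 -49 0 0 -7.5 60" --pt "225.5 10.5 -49 0 0 -7.5 60" --pt "225.5 10.5 -49 0 0 -7.5 60"

```text
time: 13.7
ee_pos: [0.5297, -0.3281, 0.0691]
tcp_rot: [-0.001, 0.763, 0.647, -0.0]
ft_force: [0.4, 0.5, 0.3]
finger_gap: 0.675
```

jog_arm --pt "0 0 -20 0 0 0 56" --pt "0 0 -32 0 0 0 56" --pt "0 0 -40 0 0 0 56" --pt "0 0 -44 0 0 0 56" --pt "0 0 -45 0 0 0 56" --pt "0 0 -45 0 0 0 56"

```text
time: 14.3
ee_pos: [0.5293, -0.3297, 0.0249]
tcp_rot: [0.0, 0.763, 0.646, 0.0]
ft_force: [-0.2, 0.3, -0.1]
finger_gap: 0.639
```

```bash
python3 - <<'E'
from h import *
st=ctrl.get_state(); print(st['time'],st['ee_pos'].round(4),st['tcp_rot'].round(3),st['finger_gap'],st['ft_force'].round(2))
s=ctrl.snapshot('side'); cv2.imwrite('pics/side9.png',s)
crop(s,300,160,400,270,6,'pics/c9.png')
E
```

```text
14.3 [ 0.5293 -0.3297  0.0249] [0.    0.763 0.646 0.   ] 0.6389511113316224 [-0.16  0.28 -0.13]
```

View pics/c9.png

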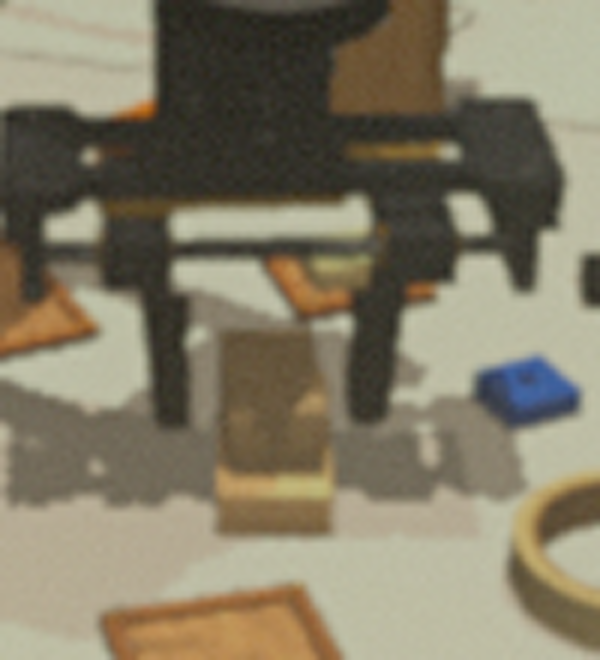

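jog_arm --pt "0 0 -1 0 0 0 44" --pt "0 0 -1 0 0 0 34" --pt "0 0 -1 0 0 0 26" --pt "0 0 -1 0 0 0 26" --pt "0 0 -1 0 0 0 26" --pt "0 0 -1 0 0 0 26" --pt "0 0 -1 0 0 0 26"

```text
time: 15.05
ee_pos: [0.5293, -0.3296, 0.0237]
tcp_rot: [0.0, 0.763, 0.646, 0.0]
ft_force: [-0.8, 0.2, 1.9]
finger_gap: 0.385
```

jog_arm --pt "0 0 10 0 0 0 26" --pt "0 0 30 0 0 0 26" --pt "-10 20 35 0 0 4 26" --pt "-30 55 35 0 0 10 26" --pt "-52 90 35 0 0 16 26" --pt "-72 122 35 0 0 21 26" --pt "-84 143 35 0 0 23.3 26" --pt "-84 143 25 0 0 23.3 26" --pt "-84 143 5 0 0 23.3 26" --pt "-84 143 5 0 0 23.3 26"

```text
time: 16.05
ee_pos: [0.4443, -0.1862, 0.0271]
tcp_rot: [-0.001, 0.617, 0.787, -0.0]
ft_force: [-0.6, -0.2, 0.6]
finger_gap: 0.383
```

jog_arm --pt "0 0 -8 0 0 0 26" --pt "0 0 -12 0 0 0 26" --pt "0 0 -13 0 0 0 26" --pt "0 0 -13 0 0 0 26"

```text
time: 16.45
ee_pos: [0.4453, -0.1867, 0.0156]
tcp_rot: [-0.0, 0.617, 0.787, 0.0]
ft_force: [-0.0, 0.0, 0.0]
finger_gap: 0.384
```

```bash
python3 - <<'E'
from h import *
st=ctrl.get_state(); print(st['time'],st['ee_pos'].round(4),st['tcp_rot'].round(3),st['finger_gap'],st['ft_force'].round(2))
s=ctrl.snapshot('side'); cv2.imwrite('pics/side10.png',s)
crop(s,250,150,350,250,6,'pics/c10.png')
E
```

```text
16.45 [ 0.4453 -0.1867  0.0156] [-0.     0.617  0.787  0.   ] 0.383875432164993 [-0.04  0.04  0.02]
```

View pics/c10.png

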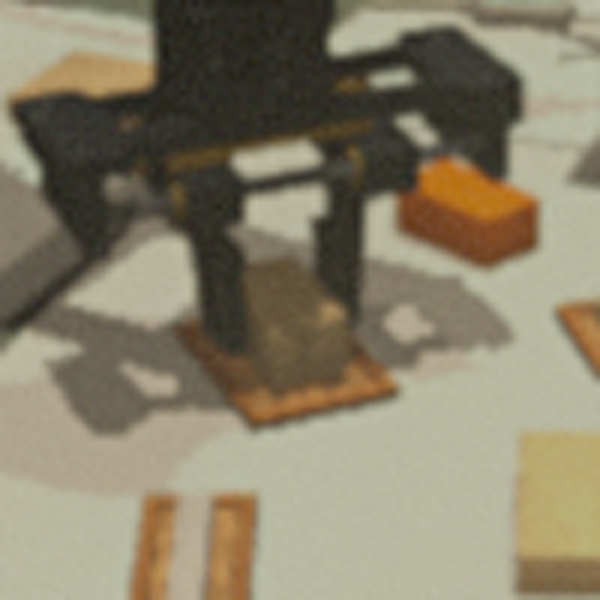

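Short is aligned over its nest and parallel to the rim. I'll lower it 5.9 mm.

jog_arm --pt "0 0 -2 0 0 0 26" --pt "0 0 -4 0 0 0 26" --pt "0 0 -5.2 0 0 0 26" --pt "0 0 -5.8 0 0 0 26" --pt "0 0 -5.8 0 0 0 26" --pt "0 0 -5.8 0 0 0 26"

```text
time: 17.1
ee_pos: [0.4452, -0.1865, 0.0097]
tcp_rot: [0.0, 0.617, 0.787, -0.0]
ft_force: [-0.1, -0.2, 0.1]
finger_gap: 0.384
```

jog_arm --pt "0 0 -0.4 0 0 0 26" --pt "0 0 -0.8 0 0 0 26" --pt "0 0 -0.8 0 0 0 26" --pt "0 0 -0.8 0 0 0 26"

```text
time: 17.5
ee_pos: [0.4452, -0.1865, 0.0097]
tcp_rot: [-0.0, 0.617, 0.787, -0.0]
ft_force: [-4.0, 2.1, 10.6]
finger_gap: 0.384
```

jog_arm --pt "0 0 0.4 0 0 0 40" --pt "0 0 0.4 0 0 0 50" --pt "0 0 0.4 0 0 0 50" --pt "0 0 0.4 0 0 0 50" --pt "0 0 20 0 0 0 50" --pt "0 0 60 0 0 0 60" --pt "-20 -20 100 0 0 -8 66" --pt "-50 -55 109 0 0 -16 66" --pt "-85 -95 109 0 0 -24 66" --pt "-120 -130 109 0 0 -25 66"

```text
time: 18.5
ee_pos: [0.3263, -0.3162, 0.1189]
tcp_rot: [0.001, 0.774, 0.634, -0.0]
ft_force: [0.4, -0.6, -0.7]
finger_gap: 0.746
```

jog_arm --pt "-20 -20 0 0 0 0 66" --pt "-22 -23 0 0 0 0 66" --pt "-22 -23 0 0 0 0 66"

```text
time: 18.8
ee_pos: [0.3047, -0.3379, 0.1178]
tcp_rot: [-0.0, 0.773, 0.634, 0.0]
ft_force: [-0.0, 1.1, 0.1]
finger_gap: 0.748
```

```bash
python3 - <<'E'
from h import *
st=ctrl.get_state(); print(st['time'],st['ee_pos'].round(4),st['tcp_rot'].round(3),st['finger_gap'])
s=ctrl.snapshot('side'); cv2.imwrite('pics/side11.png',s)
t=ctrl.snapshot('top'); cv2.imwrite('pics/top11.png',t)
f=10;x0,y0,x1,y1=310,148,366,192
a=cv2.resize(t[y0:y1,x0:x1],None,fx=f,fy=f,interpolation=cv2.INTER_CUBIC)
h=cv2.cvtColor(a,cv2.COLOR_BGR2HSV)
m=cv2.morphologyEx(cv2.inRange(h,(20,62,125),(28,200,255)),cv2.MORPH_OPEN,np.ones((25,25)))
for c in cv2.findContours(m,cv2.RETR_EXTERNAL,cv2.CHAIN_APPROX_NONE)[0]:
    if cv2.contourArea(c)>3000:
        c2=((c.reshape(-1,2)+.5)/f-.5+[x0,y0]).astype(np.float32)
        print('long',*rect('top',c2,.018)); cv2.drawContours(a,[np.int32(cv2.boxPoints(cv2.minAreaRect(c)))],-1,(255,0,0),1)
cv2.imwrite('pics/c11.png',np.hstack([cv2.resize(s[165:285,250:380],(430,397),interpolation=cv2.INTER_CUBIC),cv2.copyMakeBorder(cv2.resize(a,(360,283)),0,114,0,0,cv2.BORDER_CONSTANT)]))
E
```

```text
18.8 [ 0.3047 -0.3379  0.1178] [-0.     0.773  0.634  0.   ] 0.7475135359942325
long [ 0.5299 -0.3284] [86.3 41.8 77.1]
```

View pics/c11.png

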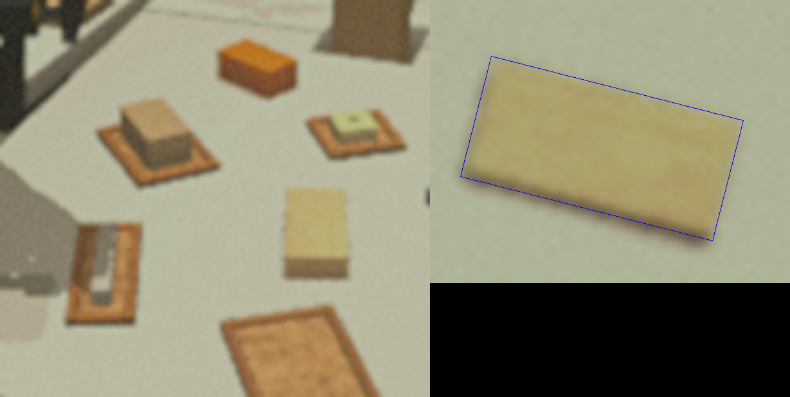

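Long measures 86x42, centre (0.530, -0.329), 77.1°. I'll go to it.

jog_arm --pt "50 0 0 0 0 -1.5 66" --pt "100 4 0 0 0 -1.5 66" --pt "150 8 0 0 0 -1.5 66" --pt "195 10.5 0 0 0 -1.5 66" --pt "220 10.5 -20 0 0 -1.5 66" --pt "227 10.5 -50 0 0 -1.5 66" --pt "227 10.5 -78 0 0 -1.5 66" --pt "227 10.5 -78 0 0 -1.5 66" --pt "227 10.5 -78 0 0 -1.5 66"

```text
time: 19.8
ee_pos: [0.5323, -0.3255, 0.0395]
tcp_rot: [-0.001, 0.78, 0.625, -0.0]
ft_force: [0.0, -0.2, 0.3]
finger_gap: 0.75
```

jog_arm --pt "0 0 -15 0 0 0 64" --pt "0 0 -24 0 0 0 64" --pt "0 0 -30 0 0 0 64" --pt "0 0 -33 0 0 0 64" --pt "0 0 -34 0 0 0 64" --pt "0 0 -34 0 0 0 64"

```text
time: 20.4
ee_pos: [0.532, -0.3273, 0.006]
tcp_rot: [0.0, 0.781, 0.624, 0.0]
ft_force: [-0.4, -0.4, 0.9]
finger_gap: 0.727
```

```bash
python3 - <<'E'
from h import *
st=ctrl.get_state(); print(st['time'],st['ee_pos'].round(4),st['tcp_rot'].round(3),st['finger_gap'],st['ft_force'].round(2))
s=ctrl.snapshot('side'); cv2.imwrite('pics/side12.png',s)
crop(s,300,160,400,270,6,'pics/c12.png')
E
```

```text
20.4 [ 0.532  -0.3273  0.006 ] [0.    0.781 0.624 0.   ] 0.727015469352257 [-0.42 -0.38  0.92]
```

View pics/c12.png

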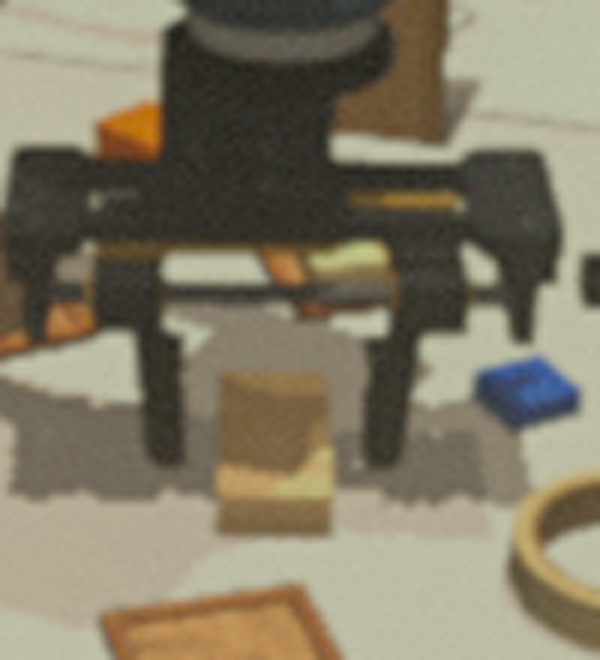

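jog_arm --pt "-2 -2 0 0 0 0 55" --pt "-2 -2 0 0 0 0 42" --pt "-2 -2 0 0 0 0 33" --pt "-2 -2 0 0 0 0 33" --pt "-2 -2 0 0 0 0 33" --pt "-2 -2 0 0 0 0 33" --pt "-2 -2 0 0 0 0 33"

```text
time: 21.15
ee_pos: [0.5301, -0.3293, 0.0061]
tcp_rot: [0.0, 0.781, 0.625, -0.0]
ft_force: [-0.9, -0.6, 2.2]
finger_gap: 0.448
```

jog_arm --pt "0 0 10 0 0 0 33" --pt "0 0 30 0 0 0 33" --pt "-6 -20 40 0 0 3 33" --pt "-16 -55 40 0 0 7 33" --pt "-27 -90 40 0 0 12 33" --pt "-36 -120 40 0 0 15.8 33" --pt "-40 -135 40 0 0 15.8 33" --pt "-40 -135 30 0 0 15.8 33" --pt "-40 -135 18 0 0 15.8 33" --pt "-40 -135 18 0 0 15.8 33"

```text
time: 22.15
ee_pos: [0.4893, -0.4606, 0.0206]
tcp_rot: [-0.003, 0.688, 0.726, 0.001]
ft_force: [-0.9, 0.4, -0.7]
finger_gap: 0.448
```

jog_arm --pt "0 0 -4 0 0 0 33" --pt "0 0 -8 0 0 0 33" --pt "0 0 -9 0 0 0 33" --pt "0 0 -9 0 0 0 33"

```text
time: 22.55
ee_pos: [0.4902, -0.4638, 0.0148]
tcp_rot: [-0.0, 0.688, 0.726, 0.0]
ft_force: [-0.7, -0.1, 0.1]
finger_gap: 0.454
```

```bash
python3 - <<'E'
from h import *
st=ctrl.get_state(); print(st['time'],st['ee_pos'].round(4),st['tcp_rot'].round(3),st['finger_gap'],st['ft_force'].round(2))
s=ctrl.snapshot('side'); cv2.imwrite('pics/side13.png',s)
crop(s,290,210,390,310,6,'pics/c13.png')
E
```

```text
22.55 [ 0.4902 -0.4638  0.0148] [-0.     0.688  0.726  0.   ] 0.4535640481741065 [-0.72 -0.08  0.14]
```

View pics/c13.png

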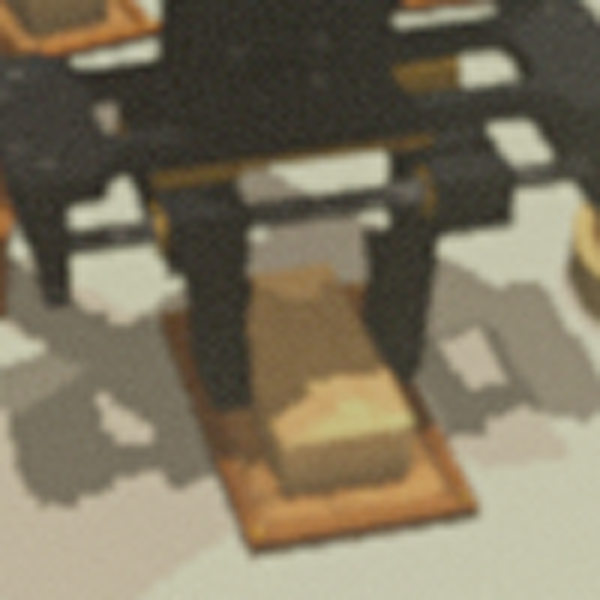

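jog_arm --pt "0 0 -2 0 0 0 33" --pt "0 0 -3.5 0 0 0 33" --pt "0 0 -4.5 0 0 0 33" --pt "0 0 -5 0 0 0 33" --pt "0 0 -5 0 0 0 33"

```text
time: 23.1
ee_pos: [0.49, -0.4642, 0.0102]
tcp_rot: [-0.0, 0.688, 0.726, -0.0]
ft_force: [-1.1, 0.9, 2.8]
finger_gap: 0.449
```

Contact on the floor (2.8 N). I'll release, lift and clear the view.

jog_arm --pt "0 0 0.3 0 0 0 46" --pt "0 0 0.3 0 0 0 55" --pt "0 0 0.3 0 0 0 55" --pt "0 0 0.3 0 0 0 55" --pt "0 0 20 0 0 0 55" --pt "0 0 60 0 0 0 60" --pt "-20 0 110 0 0 0 60" --pt "-65 0 150 0 0 0 60" --pt "-115 -20 180 0 0 0 60" --pt "-165 -40 180 0 0 0 60"

```text
time: 24.1
ee_pos: [0.349, -0.4963, 0.1897]
tcp_rot: [0.003, 0.687, 0.727, -0.001]
ft_force: [-0.2, -1.3, -1.1]
finger_gap: 0.679
```

jog_arm --pt "-45 -15 0 0 0 0 60" --pt "-90 -30 0 0 0 0 60" --pt "-135 -45 0 0 0 0 60" --pt "-150 -50 0 0 0 0 60" --pt "-150 -50 0 0 0 0 60" --pt "-150 -50 0 0 0 0 60"

```text
time: 24.7
ee_pos: [0.1994, -0.5448, 0.1855]
tcp_rot: [0.0, 0.688, 0.726, 0.0]
ft_force: [0.5, 0.3, 0.4]
finger_gap: 0.682
```

```bash
python3 - <<'E'
from h import *
st=ctrl.get_state(); print(st['time'],st['ee_pos'].round(4),st['qd'].round(3),st['ft_force'].round(2))
s=ctrl.snapshot('side'); cv2.imwrite('pics/side14.png',s)
t=ctrl.snapshot('top'); cv2.imwrite('pics/top14.png',t)
crop(t,240,70,440,260,3,'pics/t14.png'); crop(s,250,180,450,310,4,'pics/s14.png')
E
```

```text
24.7 [ 0.1994 -0.5448  0.1855] [ 0.03   0.002  0.001 -0.004  0.002 -0.004] [0.51 0.31 0.39]
```

View pics/t14.png

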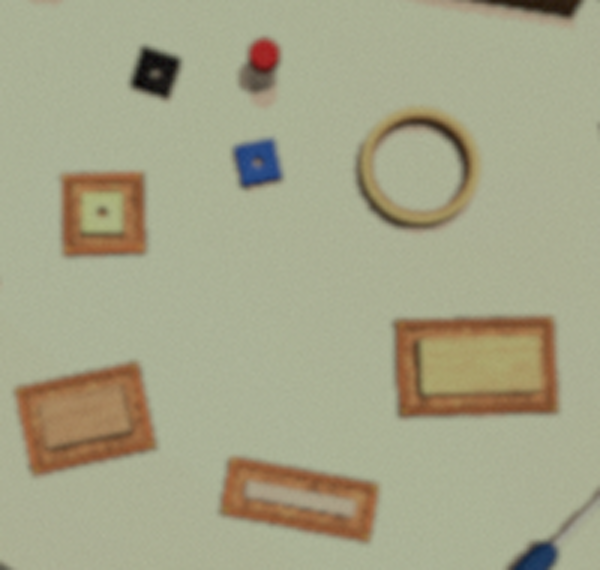

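View pics/s14.png

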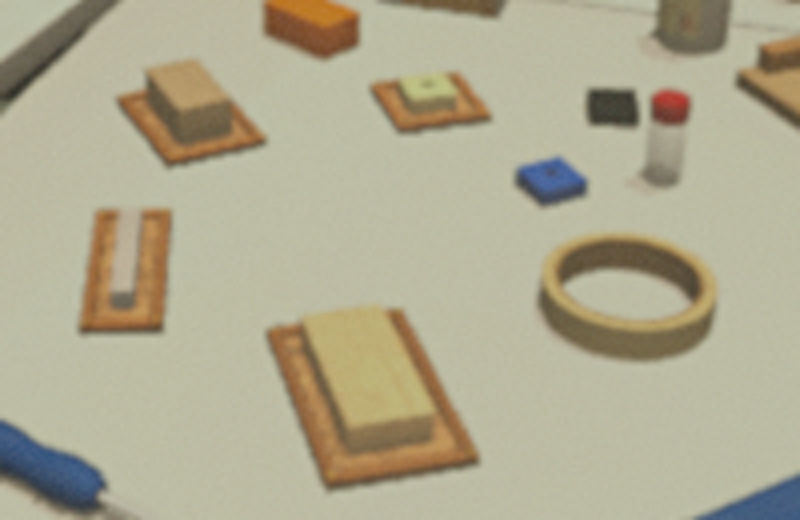

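All four are in their nests. I'll compare each piece's top face (at its height) with its nest rim.

```bash
python3 - <<'E'
from h import *
t=cv2.imread('pics/top14.png');f=8
def go(nm,box,lo,hi,z,k):
    x0,y0,x1,y1=box
    a=cv2.resize(t[y0:y1,x0:x1],None,fx=f,fy=f,interpolation=cv2.INTER_CUBIC);h=cv2.cvtColor(a,cv2.COLOR_BGR2HSV)
    for m,zz,l in((cv2.inRange(h,lo,hi),z,'piece'),(255-cv2.inRange(h,(28,20,150),(42,52,255)),.006,'nest')):
        m=cv2.morphologyEx(m,cv2.MORPH_OPEN,np.ones((k,k)))
        c=max(cv2.findContours(m,cv2.RETR_EXTERNAL,cv2.CHAIN_APPROX_NONE)[0],key=cv2.contourArea)
        print(nm,l,*rect('top',((c.reshape(-1,2)+.5)/f-.5+[x0,y0]).astype(np.float32),zz))
        cv2.drawContours(a,[np.int32(cv2.boxPoints(cv2.minAreaRect(c)))],-1,(255,0,0),1)
    return cv2.resize(a,(390,290))
A=go('long',(366,168,432,214),(21,62,120),(32,130,255),.022,21)
B=go('short',(240,185,298,233),(13,60,120),(20,115,255),.030,25)
C=go('square',(255,122,296,160),(24,55,120),(36,110,255),.016,15)
D=go('bar',(308,216,372,255),(0,10,150),(25,65,255),.016,15)
cv2.imwrite('pics/fin.png',np.vstack([np.hstack([A,B]),np.hstack([C,D])]))
t0=cv2.imread('pics/top0.png')
print('vial/tape diff',cv2.absdiff(t,t0)[75:150,315:405].max())
E
```

```text
long piece [ 0.489  -0.4622] [84.4 39.1 93.7]
long nest [ 0.4899 -0.4635] [120.2  74.5  93.1]
short piece [ 0.4438 -0.1875] [ 57.3  31.7 103.7]
short nest [ 0.4447 -0.1857] [ 94.4  69.3 104. ]
square piece [ 0.5918 -0.1927] [29.8 28.6  2. ]
square nest [ 0.5933 -0.1931] [65.1 63.2  3.5]
bar piece [ 0.3923 -0.3379] [74.9 10.4 81.5]
bar nest [ 0.3917 -0.3386] [112.1  46.2  80.7]
vial/tape diff 10
```

View pics/fin.png

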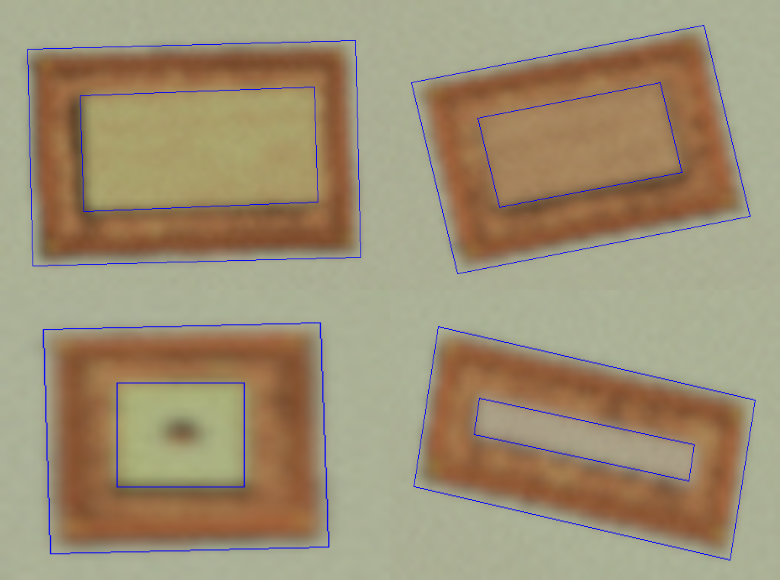

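All four centres agree with their nests within about 2 mm and 1.5°. The vial and tape area is unchanged apart from noise (peak difference 10). The robot is clear, so I'll hand the job in.

```bash
python3 - <<'E'
from station import ctrl
print(ctrl.finish_job()); print(ctrl.get_state()['time'])
E
```

```text
the job is handed in; nothing more can be done
None
the job is handed in; nothing more can be done
```

I took the stack apart from the top (bar, square, short, long). Each piece was carried to its own nest, lowered until the wrist force showed it touching the floor (about 3–11 N), released and left. The job was handed in at about 25 s of the 128 s allowed, and no verdict was reported.

**Last checks (top view):**
- **Position:** every piece lies inside its rim, with its centre within about 2 mm of the nest's middle and its yaw within about 1.5° of the nest.
- **Flatness:** the pieces look flat in the side view. I did not measure the tilt separately.
- **Bystanders:** the picture around the vial and tape roll matches the start apart from noise. The arm stood clear, touching nothing.

**What disagreed:**
- **Camera offset:** the side view put the nest centres 4–8 mm nearer the camera than the top view. I used the top view, and the final fits bear that out.
- **Stack layout:** the pieces were described as crosswise, but in the images their long sides were within about 20° of each other. I gripped them as the images showed.

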